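Level the towel rail's flat and fit its hook plate

TASK

The round pine towel rail lies in its V-shaped rest with its planed flat and the two steel pins on it turned away to one side. Turn the rail in the rest until the pins point straight up and let go of it, then set the chrome hook plate on the rail with both pins through its two holes, so that it sits flat on the planed face, and leave it there. Leave the other things on the shelf where they are.

Things in the scene. Friction and masses are not known exactly. Their poses are not given: they have to be found in the camera images.
- rail_mid (a point): Centre of the pine towel rail, on its axis: a loose round bar 200 mm long, 44 mm in diameter, about 0.25 kg. x runs along it, z points straight out of its planed flat (z must end up pointing up; it starts leaning 40 to 70 degrees from vertical, away from the robot). The last 38 mm at each end are fully round. Friction in the rest holds the rail at whatever angle it is left.
- flat_mid (a point): Middle of the rail's planed flat, on its surface, 17 mm from rail_mid along z; same axes. The flat is 28 mm wide and covers the middle 124 mm of the rail. Two steel pins, 8 mm in diameter with tapered tips, stand 20 mm out of it at x = +40 and -40 mm. The underside of the fitted plate lies here.
- rest_axis (a point): Fixed wooden V rest, 90 mm long, 96 mm wide at its foot: the point 90 mm above the shelf where the axis of the seated rail passes over the rest's middle. x along the groove, z up. The V walls end 10 mm below the rail's axis. The rest carries the rail's middle 90 mm; 55 mm jut out at each end, clear of the shelf, and can be gripped across the diameter.
- plate_grip (a point): Middle of the upright stem of the loose chrome hook plate, 33 mm above its underside. Plate: strip 120 x 36 x 6 mm lying flat, x along it, z up, 0.16 kg, 13 mm holes at x = +40 and -40 mm. The stem is 24 mm along x, 10 mm in y, up to 50 mm above the underside, with a small hook at each side in x (out to 35 mm, up to 60 mm). Either end may go on either pin.
- scoop: White plastic laundry scoop, 68 mm wide, 55 mm high, handle along its x; bystander. Origin at the centre of its underside.
- tin: Stainless steel peg tin, 90 mm wide, 110 mm high, with pegs in it; bystander. Origin at the centre of its underside.
- bottle: Green glass bottle, 66 mm wide, 200 mm high; bystander. Origin at the centre of its underside.
- spoonrest: White ceramic spoon rest, low dish 86 mm wide, 13 mm high, short handle along -x; bystander. Origin at the centre of the dish's underside.
- hanger: Spring clip hanger lying flat, bar 220 mm long along x, 12 mm high, hook along +y; bystander. Origin under the middle of the bar.
- jar: Glass jar with steel lid, 80 mm wide, 120 mm high; bystander. Origin at the centre of its underside.
- brush: Hand brush lying along its x; bystander. Origin on its underside.
Mind the look-alikes: they are no part of the job. Of the things that look like the part that bears rest_axis, the smallest one is meant. What is shaped like the part that bears rail_mid but turquoise is not meant.

How it is judged:
By the outcome, as a careful person would: the job done as asked, in the order asked, and still so for the second after the job is handed in, with the robot touching nothing.
It also fails if it takes over 72 s, if anything falls off the work surface, if the arm or the gripper's body presses on something with over 40 N, if the wrist force passes 120 N, or if a joint passes its speed limit or range.

ROBOT

A 7-joint arm with a two-finger parallel gripper is mounted at the origin on the work surface. World frame = base frame: x ahead of the robot, y to its left, z up, the work surface at z = 0. Lengths are in m, angles in rad, forces in N, time in s.
With the tool pointing down it reaches from about 0.35 to 0.9 m from the base axis. Payload 8.1 kg.
Tool frame: the origin (TCP) lies midway between the tips of the shut fingers; the grasp point (between the pads) lies 19 mm behind it (bot.grip_depth is the z of the grasp point in the tool frame, in m); z points along the fingers, y is the line along which they close (so a half turn about z gives the same grasp; the last joint's range is limited). The gripper opens to 85 mm and grips with 20 to 120 N. Pads are 22 mm wide; open, the fingers measure 114 mm over their backs; the gripper's body (76 mm by 85 mm) begins 54 mm behind the grasp point. The pads swing forward as they close: fully open they stand 13 mm farther back than shut.
Start: joints at [1.168, 0.434, 0.025, 1.573, -0.012, 1.134, -0.075], TCP at [0.185, -0.597, 0.194] pointing down, gripper open.
Joint ranges: [-2.62, 2.62], [-0.44, 2.09], [-1.27, 1.32], [0.08, 2.57], [-1.32, 4.46], [0.12, 2], [-2.74, 2.74]. Speed limits (rad/s): [2.22, 2.22, 3.01, 3.01, 3.14, 3.14, 3.14].

INTERFACE

Orientations are given as [roll, pitch, yaw] about the fixed x, y, z axes, in that order (R = Rz(yaw) Ry(pitch) Rx(roll)).
In Python, from plant import bot gives the robot as it stands. The module is installed in compiled form; this text tells all that it offers.
- The arm moves only by the tool apply_moves, never from a script. Its argument "deltas" is a list of rows, each a list of 3 entries, a list of its own where there are three numbers: the shift along the tool's x, y, z in mm, then the turn about the tool's z in degrees, then the closure, from 0 (fully open) to 1 (shut). In form: [[[tx, ty, tz], yaw, jaw], ...]. A call has 1 to 5 rows; each row shifts and turns the commanded pose from where the row before left it, along the tool's axes as they then stand; what a row does not reach is not made up. A row lasts 1/8 s, in which the tool goes at most 62.5 mm and 10.7 degrees, less where a joint would pass 70% of its speed; a pose out of reach is approached as far as the arm can. A call with a gripper value outside its range is refused whole. The fingers move at their own pace and stop on an object; "force" is the grip in N (left out, the last holds). Time passes only in rows, so rows that do not move let the fingers close. It gives the time, the measured TCP pose, the force, the opening and the grip force at its end, in the units of the state.
- bot.state(): the state, without advancing time (a new reading comes with each control period).
- bot.snapshot(name): name is "scene" or "top" or "wrist"; returns (picture, depth): 384x512x3 uint8, red, green, blue; 384x512 float32, m along the optical axis (not along the pixel's ray), 0 where there is no reading.
- bot.camera_params(name): a dict with "fovy" (degrees; the focal length in pixels is half the picture's height over the tangent of half this angle, whatever the lens; pixels are square), "cx", "cy" (the principal point, pixels), "R" (3x3) and "t" (3): a world point X has camera coordinates R X + t. Camera axes: x right, y down, z forward; pixel columns grow to the right and rows downward; lengths in m; the calibration is good to about 2 mm. A picture is of the moment at which its call begins: read the wrist's pose just before it. camera_params takes no time and is no camera call; for the wrist camera it gives the pose at the moment of the call.
- bot.sign_off(): hands the job in; it is judged then, once.
Trained networks look in the newest picture that a camera, given by its name, has taken for a name from the list of things; names that differ only in an ending like _2 or _b are one class to them, and where a whole thing is asked for, a point or a joint stands for the part that bears it (a point fixed in the world has none). Each returns a list of dicts, best first, with "p" (0 to 1); they miss things now and then, are a little off and sometimes report something else, mostly with a low value. They report only what shows in the picture. A call takes as long as a camera call. They do not tell look-alikes from the thing itself.
- bot.recognise(name, camera): "point" ([column, row] in pixels, amid what is visible of it).
- bot.outline_of(name, camera): "pixels" (384x512 bool, what is visible of it) and "point" ([column, row] in pixels, amid what is visible of it).
The state is a dict: "t": time; "joint_positions": joint angles; "qd": joint speeds; "joint_torque": joint torques, N m; "tcp_pos": TCP position; "eef_rot": TCP orientation; "ft_force": force on the tool from outside, world axes, zero at the start; "ft_torque": the same for the moment, N m; "grip_width": finger opening in m; "grip_force": force on a finger pad.
Only numpy, scipy, OpenCV 4.12 (cv2) and the standard library are available. Lean on these libraries where they do the work, as an engineer would, in place of code of your own. Each camera call takes 0.05 s, during which the arm holds its last target. There are 200 camera calls.

## Working session

There is one attempt and no reset: what is moved stays moved. The work goes in short steps, Python scripts to look and compute and a tool call to move; the robot and the scene stay as the last step left them, time stands still between calls to the robot, and variables do not carry over. Pictures are saved under pics/ and viewed, at most 10 in all, crops included, and the job is handed in when it is done.

Besides the shell and the picture viewer there is one more tool, called after "Emit:" as name(argument=value, ...), one argument or row to a line, values as JSON. apply_moves: Moves the arm, as the interface text tells. Its arguments: {"type":"object","properties":{"deltas":{"type":"array"},"force":{"type":"number"}},"required":["deltas"]}

```bash
mkdir -p pics; cat > h.py <<'E'
import numpy as np, cv2
from plant import bot
def snap(c,fn=None):
    p=bot.camera_params(c); im,d=bot.snapshot(c)
    if fn: cv2.imwrite('pics/'+fn,im[:,:,::-1])
    return im,d,p
def cloud(d,p):
    f=192/np.tan(np.radians(p['fovy'])/2)
    v,u=np.mgrid[0:384,0:512]
    c=np.stack([(u-p['cx'])/f*d,(v-p['cy'])/f*d,d],-1)
    return (c-np.array(p['t']))@np.array(p['R'])   # R^T(c-t)
def proj(X,p):
    f=192/np.tan(np.radians(p['fovy'])/2)
    c=np.array(p['R'])@np.array(X)+np.array(p['t'])
    return [f*c[0]/c[2]+p['cx'],f*c[1]/c[2]+p['cy']]
E
python3 - <<'E'
from h import *
ims=[]
for c in ['scene','top']:
    im,d,p=snap(c,c+'0.png'); P=cloud(d,p); ims.append(im)
    np.savez(c+'0.npz',im=im,d=d,P=P)
    print(c,p['fovy'],p['cx'],p['cy'],-np.array(p['R']).T@p['t'])
    for n in ['rail_mid','rest_axis','plate_grip','scoop','tin','bottle','spoonrest','hanger','jar','brush']:
        for r in bot.outline_of(n,c):
            m=r['pixels']&(d>0); q=P[m]
            print(n,round(r['p'],2),np.round(r['point']),m.sum(),np.round(np.median(q,0),3) if len(q) else '', np.round(np.percentile(q,[3,97],axis=0),3).tolist() if len(q) else '')
s=bot.state();print(s['t'],s['tcp_pos'],s['eef_rot'],s['grip_width'],bot.grip_depth)
E
```

```text
scene 51.86977311460264 257.6533633258408 182.43411118972736 [ 1.22199248 -0.1194281   1.28510419]
rail_mid 0.89 [143. 183.] 393 [ 0.407 -0.441  0.037] [[0.361, -0.489, 0.016], [0.448, -0.394, 0.046]]
rail_mid 0.74 [288. 200.] 465 [0.574 0.073 0.106] [[0.544, 0.014, 0.08], [0.595, 0.131, 0.115]]
rest_axis 0.92 [339. 118.] 1150 [0.225 0.355 0.079] [[0.162, 0.293, 0.012], [0.27, 0.429, 0.109]]
rest_axis 0.73 [292. 211.] 471 [0.599 0.071 0.045] [[0.579, 0.026, 0.001], [0.617, 0.117, 0.082]]
rest_axis 0.73 [207. 158.] 1307 [ 0.352 -0.201  0.082] [[0.279, -0.266, 0.005], [0.391, -0.137, 0.109]]
plate_grip 0.69 [193. 206.] 346 [ 0.521 -0.264  0.006] [[0.482, -0.318, -0.002], [0.55, -0.213, 0.051]]
plate_grip 0.58 [288. 199.] 445 [0.574 0.071 0.106] [[0.547, 0.014, 0.088], [0.595, 0.13, 0.115]]
scoop 0.78 [211. 254.] 462 [ 0.702 -0.207  0.04 ] [[0.675, -0.241, 0.0], [0.805, -0.179, 0.057]]
scoop 0.62 [287. 198.] 434 [0.574 0.067 0.106] [[0.549, 0.012, 0.089], [0.596, 0.128, 0.115]]
tin 0.77 [375. 216.] 896 [0.668 0.356 0.079] [[0.617, 0.318, 0.005], [0.703, 0.405, 0.118]]
bottle 0.94 [374. 
[... 1723 characters left out ...]
]
bottle 0.97 [129. 204.] 535 [0.427 0.4   0.131] [[0.403, 0.381, 0.017], [0.461, 0.43, 0.202]]
spoonrest 0.87 [252. 213.] 623 [0.419 0.022 0.007] [[0.37, -0.022, -0.002], [0.464, 0.072, 0.016]]
hanger 0.8 [242. 124.] 328 [0.735 0.06  0.009] [[0.722, -0.045, -0.004], [0.766, 0.151, 0.017]]
hanger 0.74 [319. 126.] 469 [ 0.726 -0.209  0.036] [[0.677, -0.244, -0.002], [0.809, -0.18, 0.058]]
jar 0.69 [390. 150.] 688 [ 0.615 -0.429  0.114] [[0.587, -0.472, 0.006], [0.656, -0.401, 0.124]]
brush 0.72 [192. 209.] 525 [0.431 0.216 0.018] [[0.329, 0.181, 0.008], [0.496, 0.256, 0.025]]
1.1 [ 0.18457023 -0.59713726  0.19410493] [ 3.14157080e+00 -3.78622406e-05  2.99718571e-01] 0.0853704768821292 -0.0187
```

```bash
python3 - <<'E'
import cv2,numpy as np
a=cv2.imread('pics/scene0.png');b=cv2.imread('pics/top0.png')
c=cv2.resize(a[160:260,220:360],(800,571),interpolation=cv2.INTER_CUBIC)
cv2.imwrite('pics/c1.png',c)
d=np.vstack([cv2.resize(a[60:290,100:420],(768,552))]);cv2.imwrite('pics/s1.png',d)
E
```

```text
(no output)
```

View pics/top0.png

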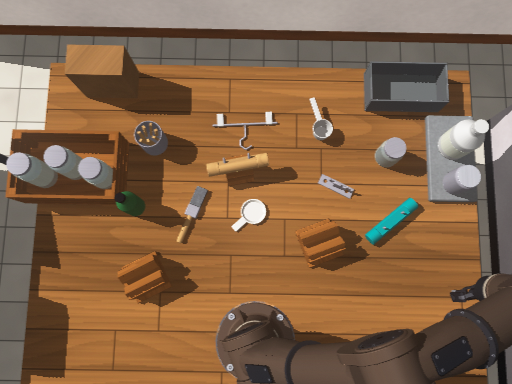

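View pics/c1.png

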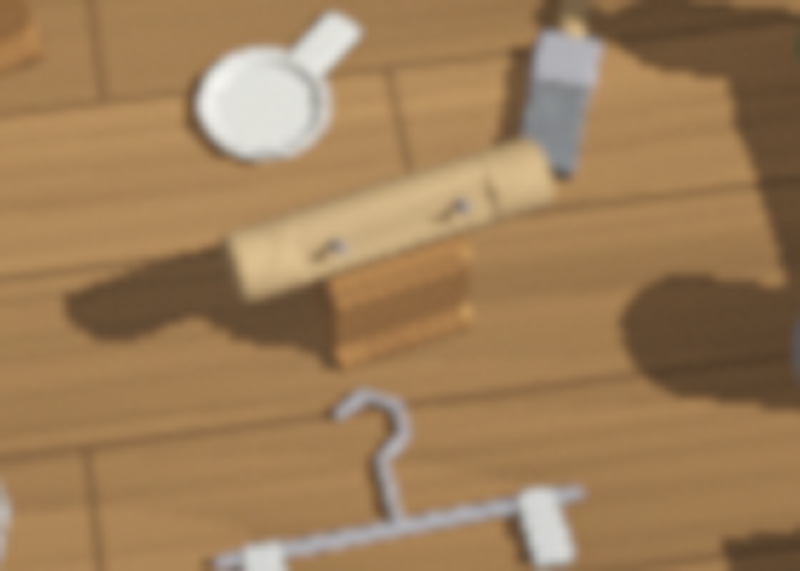

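The top view shows the pine rail at (238,163) and a turquoise bar at (392,221), which is not meant. Rest candidates are (241,178), (145,276) and (323,244). The smallest is (241,178), and it holds the pine rail. The only plate is at (337,186). The crop confirms a pine rail with two pins leaning away from the robot. Next I'll fit the rail axis and flat, and the plate.

```bash
cat > fit.py <<'E'
from h import *
from scipy.optimize import least_squares
def railfit(Q,x0=None):
    # Q points: rail body (cylinder r22 cut by flat at 17). params: cx,cy,cz,yaw,lean
    def frame(p):
        a=np.array([np.cos(p[3]),np.sin(p[3]),0]); n=np.array([np.sin(p[3]),-np.cos(p[3]),0]) # n: away side when a~+y
        return a,n
    def res(p):
        a,n=frame(p); v=Q-[p[0],p[1],p[2]]
        t=v@a; h=v@n; z=v[:,2]
        r=np.hypot(h,z)-.022
        w=h*np.sin(p[4])+z*np.cos(p[4])-.017
        return np.where(np.abs(t)<.062,np.maximum(r,w),r)
    best=None
    for l in np.radians([0,20,40,55,70]):
        s=least_squares(res,[*(x0 or [Q[:,0].mean(),Q[:,1].mean(),.09]),np.radians(100),l],loss='soft_l1',f_scale=.0015,x_scale=[.01,.01,.01,.1,.1])
        if best is None or s.cost<best.cost: best=s
    p=best.x; a,n=frame(p)
    return p,a,n,np.median(np.abs(res(p)))
E
python3 - <<'E'
from fit import *
for c in ['scene','top']:
    z=np.load(c+'0.npz'); P=z['P'];d=z['d']
    m=(d>0)&(abs(P[...,0]-.565)<.06)&(abs(P[...,1]-.07)<.13)&(P[...,2]>.084)&(P[...,2]<.135)
    Q=P[m]; print(c,len(Q),Q[:,2].max())
    p,a,n,e=railfit(Q); t=(Q-p[:3])@a; print(np.round(p[:3],4),np.degrees(p[3:]),e,np.percentile(t,[1,99]))
    mid=p[:3]+a*(np.percentile(t,1)+np.percentile(t,99))/2; print('mid',mid)
    # plate
    m=(d>0)&(abs(P[...,0]-.515)<.07)&(abs(P[...,1]+.266)<.09)
    Q=P[m]; lo=Q[(Q[:,2]>.003)&(Q[:,2]<.012)]; hi=Q[Q[:,2]>.02]
    print('hi',hi.mean(0),len(hi),hi[:,2].max(), cv2.minAreaRect((lo[:,:2]*1000).astype(np.float32)),cv2.minAreaRect((hi[:,:2]*1000).astype(np.float32)))
E
```

```text
scene 719 0.12113937451975695
[0.5681 0.0598 0.0902] [102.28477409  42.94892218] 0.001461546888483451 [-0.0895598  0.1065043]
mid [0.56632879 0.06806959 0.09017956]
hi [ 0.51889722 -0.2648035   0.04317571] 67 0.06654273483947776 ((514.4109497070312, -265.61517333984375), (139.01295471191406, 178.97543334960938), 0.10232403129339218) ((518.3202514648438, -264.3331604003906), (66.4697265625, 13.298364639282227), 72.91000366210938)
top 840 0.12090291939286674
[0.5672 0.0677 0.0895] [101.80559934  46.59781175] 0.0016723064462212762 [-0.09711255  0.09756063]
mid [0.5671658  0.06791571 0.08954869]
hi [ 0.51686143 -0.2648567   0.04384122] 64 0.0692596588096113 ((515.259521484375, -266.1568908691406), (135.95631408691406, 178.2408905029297), 0.7368002533912659) ((517.0571899414062, -264.3080139160156), (64.22113037109375, 11.867668151855469), 62.26170349121094)
```

```bash
cat > go.py <<'E'
import sys,numpy as np
from plant import bot
# usage: go.py x y z psi_deg n  -> rows (tool axes) for a straight path
def rows(x,y,z,psi,n):
    s=bot.state(); p=np.array(s['tcp_pos']); a=np.degrees(s['eef_rot'][2])
    d=(np.array([x,y,z])-p)*1000/n; da=((psi-a+180)%360-180)/n
    out=[]
    for i in range(n):
        t=np.radians(a+da*i); c,q=np.cos(t),np.sin(t)
        out.append([[round(float(v),1) for v in (d[0]*c+d[1]*q, d[0]*q-d[1]*c, -d[2])],round(-da,1)])
    print('t',round(s['t'],2),out)
if __name__=='__main__': rows(*map(float,sys.argv[1:5]),int(sys.argv[5]))
E
python3 go.py .567 .068 .28 102 14
```

```text
t 1.1 [[[40.1, -37.3, -6.1], np.float64(-6.1)], [[43.8, -32.9, -6.1], np.float64(-6.1)], [[47.1, -28.1, -6.1], np.float64(-6.1)], [[49.8, -22.9, -6.1], np.float64(-6.1)], [[51.9, -17.6, -6.1], np.float64(-6.1)], [[53.5, -12.0, -6.1], np.float64(-6.1)], [[54.4, -6.3, -6.1], np.float64(-6.1)], [[54.8, -0.5, -6.1], np.float64(-6.1)], [[54.5, 5.3, -6.1], np.float64(-6.1)], [[53.7, 11.0, -6.1], np.float64(-6.1)], [[52.2, 16.6, -6.1], np.float64(-6.1)], [[50.2, 22.0, -6.1], np.float64(-6.1)], [[47.6, 27.2, -6.1], np.float64(-6.1)], [[44.4, 32.1, -6.1], np.float64(-6.1)]]
```

Emit:
apply_moves(
  deltas=[
    [[40,-37,-12],-6,0],
    [[44,-33,-12],-6,0],
    [[47,-28,-12],-6,0],
    [[50,-23,-12],-6,0],
    [[52,-18,-12],-6,0],
  ],
)

```text
t: 1.72
tcp_pos: [0.3224, -0.358, 0.2548]
eef_rot: [3.141, 0.0, 0.827]
ft_force: [0.5, -0.4, 0.1]
grip_width: 0.0852
grip_force: 0.0
```

```bash
python3 go.py .567 .068 .28 102 10 | sed 's/np.float64//g'
```

```text
t 1.73 [[[47.9, -10.9, -2.5], (-5.5)], [[48.7, -6.2, -2.5], (-5.5)], [[49.1, -1.6, -2.5], (-5.5)], [[49.0, 3.1, -2.5], (-5.5)], [[48.5, 7.8, -2.5], (-5.5)], [[47.5, 12.3, -2.5], (-5.5)], [[46.2, 16.8, -2.5], (-5.5)], [[44.3, 21.1, -2.5], (-5.5)], [[42.1, 25.3, -2.5], (-5.5)], [[39.5, 29.2, -2.5], (-5.5)]]
```

Emit:
apply_moves(
  deltas=[
    [[48,-11,-2.5],-5.5,0],
    [[48.5,-6,-2.5],-5.5,0],
    [[49,-1.5,-2.5],-5.5,0],
    [[49,3,-2.5],-5.5,0],
    [[48.5,8,-2.5],-5.5,0],
  ],
)

```text
t: 2.35
tcp_pos: [0.4452, -0.1459, 0.267]
eef_rot: [3.141, 0.0, 1.306]
ft_force: [1.3, -0.5, -0.4]
grip_width: 0.0855
grip_force: 0.0
```

Emit:
apply_moves(
  deltas=[
    [[47.5,12.5,-2.5],-5.5,0],
    [[46,17,-2.5],-5.5,0],
    [[44,21,-2.5],-5.5,0],
    [[42,25,-2.5],-5.5,0],
    [[39.5,29,-2.5],-5.5,0],
  ],
)

```text
t: 2.98
tcp_pos: [0.5671, 0.0663, 0.2793]
eef_rot: [3.141, 0.0, 1.786]
ft_force: [0.4, -1.3, 0.8]
grip_width: 0.0851
grip_force: 0.0
```

```bash
cat > look.py <<'E'
import sys
from fit import *
fn=sys.argv[1]
s=bot.state(); im,d,p=snap('wrist',fn+'.png'); P=cloud(d,p); np.savez(fn+'.npz',im=im,d=d,P=P)
print('tcp',np.round(s['tcp_pos'],4),np.degrees(s['eef_rot']).round(2),'cam',(-np.array(p['R']).T@p['t']).round(3),'z',np.array(p['R'])[2].round(3),'t',s['t'])
g=(d>0)&(abs(P[...,0]-.567)<.07)&(abs(P[...,1]-.068)<.14)&(P[...,2]>.07)
Q=P[g&(P[...,2]<.14)]
p_,a,n,e=railfit(Q[::max(1,len(Q)//4000)]); print(len(Q),'axis pt',p_[:3].round(4),'yaw,lean',np.degrees(p_[3:]).round(2),'err',e)
v=Q-p_[:3]; t=v@a; rad=np.hypot(v@n,v[:,2])
print('t ext',np.percentile(t,[0.5,99.5]))
k=(rad>.0265)&(rad<.045)
for sgn in (1,-1):
    q=v[k&(np.sign(t)==sgn)]
    if len(q)>3:
        print('pin',sgn,len(q),'t',np.median(q@a),'ang from cam side',np.degrees(np.median(np.arctan2(q@n,q[:,2]))),'rmax',np.hypot(q@n,q[:,2]).max(),'world tip',(p_[:3]+q[np.argmax(np.hypot(q@n,q[:,2]))]).round(4), 'zmax',(q[:,2].max()+p_[2]).round(4))
E
python3 look.py w1; sed -i 's/round(-da,1)/float(round(-da,1))/' go.py
```

```text
tcp [0.5671 0.0663 0.2793] [1.7998e+02 2.0000e-02 1.0232e+02] cam [0.551 0.145 0.459] z [ 0.069 -0.306 -0.949] t 2.975
6264 axis pt [0.5679 0.0716 0.0894] yaw,lean [101.91  43.29] err 0.0004766595025761135
t ext [-0.09993618  0.09595881]
pin 1 272 t 0.02376823922528706 ang from cam side 35.85072780570618 rmax 0.03730210020244549 world tip [0.5836 0.1122 0.1181] zmax 0.1181
pin -1 274 t -0.029601970673321536 ang from cam side 37.651325607365436 rmax 0.03880020833948642 world tip [0.5995 0.036  0.1201] zmax 0.1201
```

View pics/w1.png

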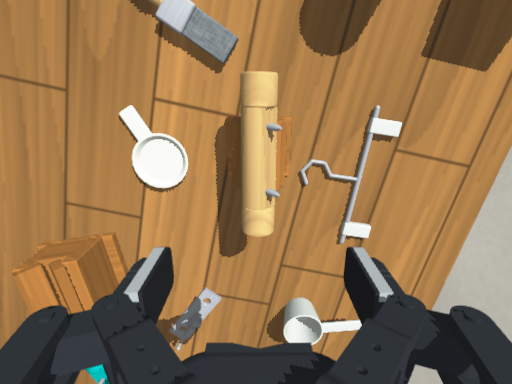

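The wrist view shows the rail from (258,72) to (258,235), with pins at (274,127) and (273,193) leaning away from the robot by about 43°. The tool can't tilt, so I'll straddle one pin with the fingers across the rail. The far finger will push the pin upright while the near finger guards the rail.

```bash
python3 go.py .5794 .0311 .16 102 4; cat > tips.py <<'E'
import sys
from h import *
# fingertip lowest points from wrist depth in tool frame
s=bot.state(); im,d,p=snap('wrist',None); P=cloud(d,p)
a=s['eef_rot'][2]; v=P-np.array(s['tcp_pos'])
T=np.stack([v[...,0]*np.cos(a)+v[...,1]*np.sin(a),v[...,0]*np.sin(a)-v[...,1]*np.cos(a),-v[...,2]],-1)
m=(d>0)&(d<.25)&(abs(T[...,0])<.02)&(abs(T[...,1])<.075)&(T[...,2]<.012)&(T[...,2]>-.04)
for q in (T[m&(T[...,1]>0)],T[m&(T[...,1]<0)]):
    if len(q)>5: print(len(q),'zmax',np.percentile(q[:,2],[90,99]).round(4),'y',np.percentile(q[q[:,2]>np.percentile(q[:,2],80)][:,1],[2,98]).round(4),'x',np.percentile(q[:,0],[2,98]).round(4))
print(s['grip_width'],s['tcp_pos'])
E
python3 tips.py
```

```text
t 3.02 [[[-10.9, 0.2, 29.9], 0.2], [[-10.9, 0.3, 29.9], 0.2], [[-10.9, 0.3, 29.9], 0.2], [[-10.9, 0.4, 29.9], 0.2]]
0.08531284427749432 [0.56869921 0.07352325 0.27941801]
```

Emit:
apply_moves(
  deltas=[
    [[-11,0.3,30],0,0.25],
    [[-11,0.3,30],0,0.25],
    [[-11,0.3,30],0,0.25],
    [[-11,0.3,30],0,0.25],
    [[0,0,0],0,0.25],
  ],
  force=20,
)

```text
t: 3.7
tcp_pos: [0.5752, 0.0204, 0.1571]
eef_rot: [-3.137, 0.0, 1.781]
ft_force: [-0.4, 0.1, 0.5]
grip_width: 0.0642
grip_force: 0.0
```

```bash
python3 - <<'E'
from h import *
s=bot.state(); im,d,p=snap('wrist','w2.png'); P=cloud(d,p)
a=s['eef_rot'][2]; v=P-np.array(s['tcp_pos'])
T=np.stack([v[...,0]*np.cos(a)+v[...,1]*np.sin(a),v[...,0]*np.sin(a)-v[...,1]*np.cos(a),-v[...,2]],-1)
print(s['tcp_pos'],s['grip_width'],d[d>0].min())
for r,c in [(255,155),(265,150),(280,150),(300,140),(255,360),(270,360),(290,370)]: print(r,c,d[r,c].round(3),T[r,c].round(4),im[r,c])
E
```

```text
[0.57520534 0.02043085 0.15709647] 0.06420274847839179 0.06478592
255 155 0.383 [-0.1188 -0.1314  0.1574] [184 133  78]
265 150 0.388 [-0.1338 -0.1397  0.1579] [186 136  80]
280 150 0.122 [ 0.0075 -0.0428 -0.0755] [47 53 56]
300 140 0.103 [ 0.0125 -0.0392 -0.0941] [48 53 57]
255 360 0.382 [-0.1181  0.1309  0.1574] [187 136  78]
270 360 0.13 [ 0.0068  0.0456 -0.0671] [48 52 56]
290 370 0.107 [ 0.0133  0.0413 -0.0894] [47 52 57]
```

View pics/w2.png

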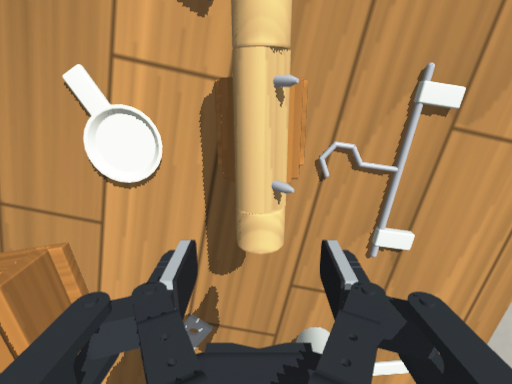

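```bash
python3 look.py w3; cat > tips.py <<'E'
from h import *
z=np.load('w3.npz'); 
s=bot.state(); P=z['P'];d=z['d']; a=s['eef_rot'][2]; v=P-np.array(s['tcp_pos'])
T=np.stack([v[...,0]*np.cos(a)+v[...,1]*np.sin(a),v[...,0]*np.sin(a)-v[...,1]*np.cos(a),-v[...,2]],-1)
for sg in (1,-1):
    m=(d>0)&(abs(T[...,0])<.03)&(sg*T[...,1]>0.005)&(sg*T[...,1]<.07)&(T[...,2]<.02)&(T[...,2]>-.05)
    q=T[m]; print(len(q),np.percentile(q[:,2],[50,90,99,100]).round(4),np.percentile(q[q[:,2]>np.percentile(q[:,2],90)],[2,98],axis=0).round(4).tolist())
print(s['grip_width'],s['tcp_pos'],s['eef_rot'])
E
python3 tips.py; python3 go.py .5794 .0311 .16 102 1
```

```text
tcp [0.5763 0.0218 0.1589] [-1.7991e+02 -1.0000e-02  1.0210e+02] cam [0.56  0.101 0.339] z [ 0.066 -0.306 -0.95 ] t 3.75
14599 axis pt [0.5675 0.0716 0.0895] yaw,lean [101.92  43.29] err 0.0004376008503795756
t ext [-0.10041404  0.08794463]
pin 1 604 t 0.02535830237174508 ang from cam side 36.11373943656602 rmax 0.03845622979409379 world tip [0.5847 0.1123 0.1185] zmax 0.1195
pin -1 614 t -0.028787298476788466 ang from cam side 37.997517005565165 rmax 0.037224002377882266 world tip [0.6017 0.0346 0.1163] zmax 0.1182
205 [-0.0473 -0.0433 -0.0417 -0.0414] [[-0.0089, 0.0323, -0.0433], [0.0079, 0.0326, -0.0415]]
208 [-0.0475 -0.0434 -0.0421 -0.0413] [[-0.008, -0.032, -0.0434], [0.0064, -0.0314, -0.0415]]
0.0641537255188709 [0.57703067 0.02267837 0.15997346] [ 3.14105369e+00 -2.43807706e-04  1.78295854e+00]
t 3.8 [[[7.7, 4.1, -0.0], 0.2]]
```

```bash
cat >> tips.py <<'E'
for r in range(236,262,4):
    print(r,[(c,T[r,c].round(3).tolist()) for c in (172,180,188,194)])
from h import proj
print([np.round(proj(np.array(s['tcp_pos'])+np.array([np.sin(a)*y,-np.cos(a)*y,-zz]),bot.camera_params('wrist'))) for y in(-.032,.032) for zz in (-.04,-.02,-.01,0)])
E
python3 tips.py | tail -8
```

```text
236 [(172, [-0.093, -0.108, 0.16]), (180, [-0.093, -0.098, 0.16]), (188, [-0.094, -0.088, 0.162]), (194, [-0.094, -0.081, 0.161])]
240 [(172, [-0.099, -0.109, 0.16]), (180, [0.01, -0.038, -0.046]), (188, [0.011, -0.034, -0.047]), (194, [0.01, -0.032, -0.046])]
244 [(172, [-0.105, -0.11, 0.162]), (180, [0.01, -0.037, -0.05]), (188, [0.011, -0.033, -0.051]), (194, [0.008, -0.032, -0.046])]
248 [(172, [-0.11, -0.11, 0.16]), (180, [0.01, -0.036, -0.054]), (188, [0.011, -0.032, -0.055]), (194, [0.006, -0.032, -0.047])]
252 [(172, [0.006, -0.042, -0.051]), (180, [0.01, -0.035, -0.058]), (188, [0.01, -0.032, -0.058]), (194, [0.005, -0.031, -0.048])]
256 [(172, [0.01, -0.038, -0.061]), (180, [0.01, -0.035, -0.062]), (188, [0.009, -0.032, -0.059]), (194, [0.003, -0.032, -0.049])]
260 [(172, [0.01, -0.037, -0.065]), (180, [0.01, -0.034, -0.065]), (188, [0.007, -0.032, -0.059]), (194, [0.0, -0.032, -0.048])]
[array([196., 252.]), array([202., 235.]), array([205., 227.]), array([208., 221.]), array([317., 252.]), array([310., 235.]), array([308., 227.]), array([305., 221.])]
```

```bash
python3 - <<'E'
from h import *
for c in ('scene','top'):
    im,d,p=snap(c); P=cloud(d,p); s=bot.state(); tc=np.array(s['tcp_pos'])
    dark=im.astype(int).sum(2)
    m=(d>0)&(np.hypot(P[...,0]-tc[0],P[...,1]-tc[1])<.075)&(P[...,2]>.13)
    q=P[m]; print(c,len(q),np.percentile(q[:,2],[0,2,5,20]).round(4),proj(tc,p))
    lo=q[q[:,2]<np.percentile(q[:,2],6)]; print(lo[:8].round(3).tolist())
    if c=='scene':
        u,v=map(int,proj(tc,p)); cv2.imwrite('pics/s2.png',cv2.resize(im[v-60:v+40,u-60:u+60,::-1],(720,600),interpolation=cv2.INTER_CUBIC))
E
```

```text
scene 4542 [0.2027 0.2705 0.3079 0.4429] [np.float64(275.17738523423174), np.float64(192.16238406089317)]
[[0.543, 0.006, 0.239], [0.545, 0.006, 0.236], [0.547, 0.009, 0.238], [0.542, 0.007, 0.226], [0.547, 0.009, 0.233], [0.546, 0.012, 0.231], [0.546, 0.016, 0.23], [0.594, 0.009, 0.304]]
top 1978 [0.2064 0.5554 0.5846 0.6037] [np.float64(251.08088658370852), np.float64(155.9630523724703)]
[[0.636, 0.002, 0.581], [0.631, 0.007, 0.587], [0.63, 0.014, 0.577], [0.631, 0.014, 0.568], [0.624, 0.011, 0.587], [0.622, 0.02, 0.585], [0.622, 0.027, 0.579], [0.619, 0.022, 0.587]]
```

View pics/s2.png

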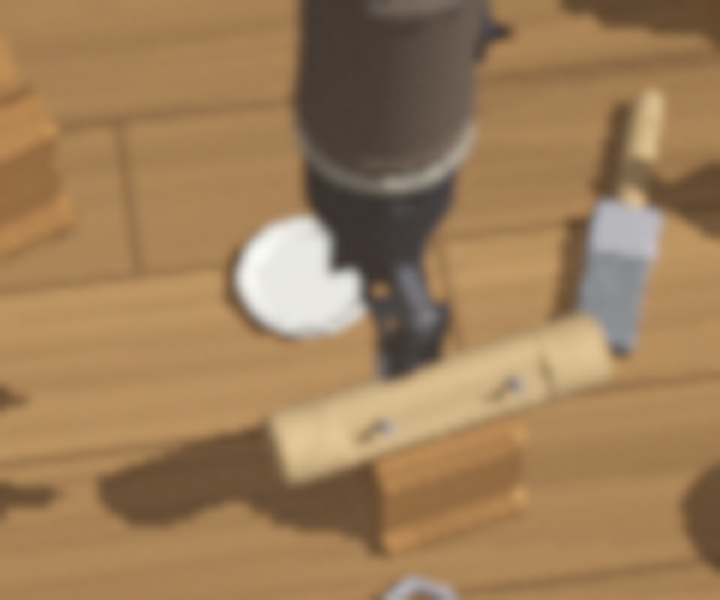

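Emit:
apply_moves(
  deltas=[
    [[7.5,4,0],0,0.88],
    [[0,0,0],0,0.88],
    [[0,0,0],0,0.88],
    [[0,0,0],0,0.88],
    [[0,0,0],0,0.88],
  ],
)

```text
t: 4.53
tcp_pos: [0.5791, 0.0304, 0.1591]
eef_rot: [-3.141, 0.0, 1.783]
ft_force: [0.7, 0.5, -0.3]
grip_width: 0.0105
grip_force: 0.0
```

```bash
cat > tips.py <<'E'
from h import *
s=bot.state(); im,d,p=snap('wrist'); P=cloud(d,p); a=s['eef_rot'][2]; v=P-np.array(s['tcp_pos'])
T=np.stack([v[...,0]*np.cos(a)+v[...,1]*np.sin(a),v[...,0]*np.sin(a)-v[...,1]*np.cos(a),-v[...,2]],-1)
for sg in (1,-1):
    m=(d>0)&(abs(T[...,0])<.014)&(sg*T[...,1]>-0.002)&(sg*T[...,1]<.06)&(T[...,2]<.005)&(T[...,2]>-.06)&(d<.22)&(im.astype(int).max(2)-im.astype(int).min(2)<30)
    q=T[m]; print(len(q),'z',np.percentile(q[:,2],[50,90,97,100]).round(4),'y',np.percentile(q[q[:,2]>np.percentile(q[:,2],80)][:,1],[2,98]).round(4))
print(round(s['t'],2),s['grip_width'],s['tcp_pos'],s['eef_rot'][2])
E
python3 tips.py; sed -n '/P=cloud/p' look.py >/dev/null
```

```text
500 z [-0.0522 -0.0448 -0.0426 -0.0407] y [0.0065 0.018 ]
515 z [-0.0519 -0.0447 -0.0425 -0.0406] y [-0.0158 -0.0045]
4.53 0.01048588202142347 [0.57907919 0.03036    0.15906813] 1.7830448910311807
```

```bash
python3 - <<'E'
from h import *
im,d,p=snap('wrist'); im2,d2,p2=snap('scene'); s=bot.state(); tc=np.array(s['tcp_pos'])
for z in (0,.02,.04,.06): print(z,np.round(proj(tc+[0,0,z],p)),np.round(proj(tc+[0,0,z],p2)))
u,v=map(int,proj(tc,p2))
a=cv2.resize(im[150:330,150:360],(420,360),interpolation=cv2.INTER_CUBIC)
b=cv2.resize(im2[v-40:v+20,u-30:u+30],(360,360),interpolation=cv2.INTER_CUBIC)
cv2.imwrite('pics/m1.png',np.hstack([a,b])[:,:,::-1]); print(u,v)
E
```

```text
0 [257. 221.] [277. 193.]
0.02 [256. 235.] [278. 189.]
0.04 [256. 252.] [278. 186.]
0.06 [256. 274.] [278. 183.]
277 192
```

View pics/m1.png

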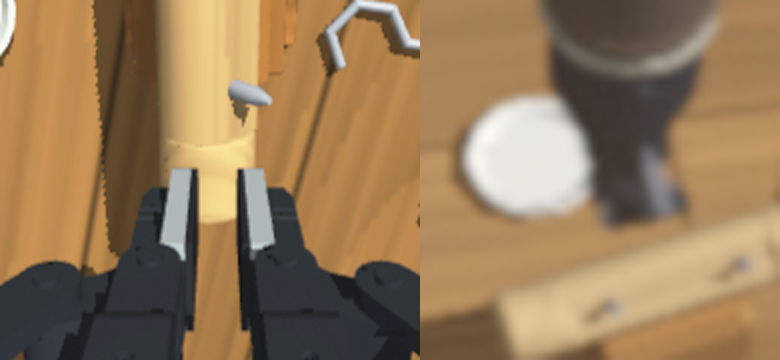

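```bash
python3 - <<'E'
from h import *
im2,d2,p2=snap('scene'); P=cloud(d2,p2); print(bot.state()['tcp_pos'])
for v in range(176,196,2): print(v,[(u,P[v,u].round(3).tolist()) for u in (278,281,284,287)])
im,d,p=snap('wrist'); P=cloud(d,p); print(p['fovy'])
for v in range(232,262,4): print(v,[(u,d[v,u].round(3),P[v,u].round(3).tolist()) for u in (235,244,274,280)])
E
```

```text
[0.57910087 0.03044576 0.15905853]
176 [(278, [0.6, 0.024, 0.294]), (281, [0.614, 0.029, 0.314]), (284, [0.616, 0.038, 0.315]), (287, [0.616, 0.047, 0.313])]
178 [(278, [0.601, 0.024, 0.284]), (281, [0.615, 0.03, 0.305]), (284, [0.616, 0.038, 0.304]), (287, [0.618, 0.047, 0.305])]
180 [(278, [0.6, 0.024, 0.272]), (281, [0.611, 0.031, 0.286]), (284, [0.621, 0.038, 0.302]), (287, [0.437, 0.097, -0.002])]
182 [(278, [0.602, 0.024, 0.263]), (281, [0.594, 0.036, 0.248]), (284, [0.622, 0.038, 0.292]), (287, [0.626, 0.046, 0.297])]
184 [(278, [0.599, 0.025, 0.247]), (281, [0.604, 0.034, 0.252]), (284, [0.622, 0.039, 0.28]), (287, [0.633, 0.045, 0.297])]
186 [(278, [0.59, 0.028, 0.219]), (281, [0.622, 0.03, 0.272]), (284, [0.635, 0.036, 0.29]), (287, [0.639, 0.044, 0.296])]
188 [(278, [0.591, 0.028, 0.209]), (281, [0.625, 0.03, 0.263]), (284, [0.641, 0.035, 0.289]), (287, [0.641, 0.044, 0.287])]
190 [(278, [0.482, 0.055, 0.007]), (281, [0.478, 0.067, -0.001]), (284, [0.479, 0.079, -0.004]), (287, [0.483, 0.089, 0.001])]
192 [(278, [0.486, 0.054, -0.0]), (281, [0.492, 0.064, 0.008]), (284, [0
[... 1091 characters left out ...]
4]), (274, np.float32(0.14), [0.585, 0.043, 0.214]), (280, np.float32(0.14), [0.588, 0.043, 0.214])]
252 [(235, np.float32(0.136), [0.567, 0.039, 0.219]), (244, np.float32(0.137), [0.572, 0.04, 0.218]), (274, np.float32(0.137), [0.585, 0.043, 0.218]), (280, np.float32(0.136), [0.587, 0.044, 0.219])]
256 [(235, np.float32(0.133), [0.568, 0.039, 0.221]), (244, np.float32(0.133), [0.572, 0.04, 0.221]), (274, np.float32(0.133), [0.585, 0.043, 0.222]), (280, np.float32(0.132), [0.587, 0.044, 0.222])]
260 [(235, np.float32(0.13), [0.568, 0.039, 0.225]), (244, np.float32(0.129), [0.572, 0.041, 0.226]), (274, np.float32(0.129), [0.584, 0.043, 0.225]), (280, np.float32(0.129), [0.587, 0.044, 0.226])]
```

Emit:
apply_moves(
  deltas=[
    [[10,-4,6],0,0.88],
    [[10,-4,10],0,0.88],
    [[0,0,10],0,0.88],
    [[0,0,8],0,0.88],
    [[0,0,4],0,0.88],
  ],
)

```text
t: 5.4
tcp_pos: [0.5669, 0.048, 0.1203]
eef_rot: [-3.141, 0.0, 1.783]
ft_force: [-0.1, 0.4, 0.7]
grip_width: 0.0102
grip_force: 0.0
```

Emit:
apply_moves(
  deltas=[
    [[0,0,2],0,0.88],
    [[0,0,2],0,0.88],
    [[0,0,2],0,0.88],
    [[0,0,2],0,0.88],
    [[0,0,2],0,0.88],
  ],
)

```text
t: 6.02
tcp_pos: [0.5672, 0.0484, 0.1111]
eef_rot: [3.141, 0.0, 1.783]
ft_force: [-0.0, 0.5, -0.1]
grip_width: 0.0099
grip_force: 0.0
```

```bash
python3 tips.py; python3 -c "
from plant import bot;print(bot.state()['ft_force'],bot.state()['tcp_pos'])"
```

```text
515 z [-0.052  -0.0447 -0.0428 -0.0408] y [0.0064 0.0183]
526 z [-0.0522 -0.0445 -0.0423 -0.0401] y [-0.0157 -0.0046]
6.03 0.009943061773376796 [0.56715437 0.04839444 0.11105218] 1.7832645802925637
[-0.08054248 -0.2529744  -1.26127118] [0.56696974 0.0483163  0.11076558]
```

Emit:
apply_moves(
  deltas=[
    [[0,0,1.5],0,0.88],
    [[0,0,1.5],0,0.88],
    [[0,0,1.5],0,0.88],
  ],
)

```text
t: 6.45
tcp_pos: [0.5671, 0.0484, 0.1065]
eef_rot: [3.142, 0.0, 1.783]
ft_force: [0.4, 0.8, 1.0]
grip_width: 0.0102
grip_force: 0.0
```

```bash
cat > cmpview.py <<'E'
from h import *
im,d,p=snap('wrist'); P=cloud(d,p); s=bot.state(); print(s['ft_force'],s['tcp_pos'])
cv2.imwrite('pics/w5.png',im[:,:,::-1])
E
python3 cmpview.py
```

```text
[-0.86840855 -0.52582681 -0.57811265] [0.5669841  0.04839706 0.10631861]
```

View pics/w5.png

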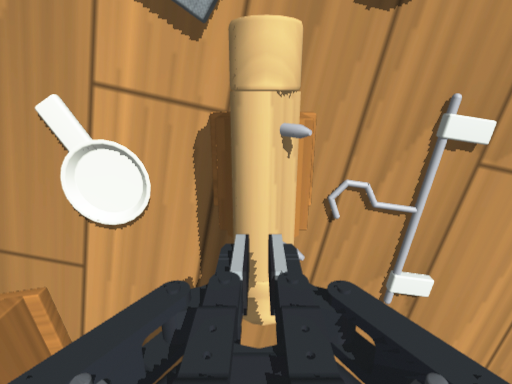

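Emit:
apply_moves(
  deltas=[
    [[-6.5,3,-4],0,0.25],
    [[-6.5,3,0],0,0.25],
    [[-6.5,2.5,0],0,0.25],
    [[0,0,0],0,0.25],
    [[0,0,0],0,0.25],
  ],
)

```text
t: 7.12
tcp_pos: [0.5794, 0.0313, 0.1105]
eef_rot: [-3.141, -0.0, 1.783]
ft_force: [-0.3, 0.5, 0.6]
grip_width: 0.0642
grip_force: 0.0
```

```bash
cat > rel.py <<'E'
from fit import *
import sys
# TCP in rail coords (t,n,z above axis) with tip height s
M=np.array([.5679,.0696,.0895]); a=np.array([-.2065,.9784,0]); n=np.array([.9784,.2065,0])
s=bot.state(); v=np.array(s['tcp_pos'])-M
print('t %.1f n %.1f  tcpz-axis %.1f tip s~%.1f w %.1f'%(1e3*v@a,1e3*v@n,1e3*v[2],1e3*v[2]+41,1e3*s['grip_width']),'yaw',np.degrees(s['eef_rot'][2]).round(2),'F',np.round(s['ft_force'],1),round(s['t'],2))
E
python3 rel.py; python3 tips.py
```

```text
t -39.9 n 3.3  tcpz-axis 21.0 tip s~62.0 w 64.2 yaw 102.17 F [-0.3  0.5  0.6] 7.12
853 z [-0.0507  0.      0.0036  0.0049] y [0.0063 0.0188]
613 z [-0.0537 -0.047  -0.0444 -0.0429] y [-0.0364 -0.0306]
7.12 0.06420117305728201 [0.57938139 0.03125294 0.11050239] 1.7832511239282511
```

Emit:
apply_moves(
  deltas=[
    [[0,0,14],0,0.25],
    [[0,0,14],0,0.25],
    [[0,0,12],0,0.25],
    [[0,0,8],0,0.25],
    [[0,0,5],0,0.25],
  ],
)

```text
t: 7.8
tcp_pos: [0.5793, 0.0312, 0.0569]
eef_rot: [-3.141, -0.0, 1.783]
ft_force: [-0.1, 0.8, -0.7]
grip_width: 0.0639
grip_force: 0.0
```

```bash
python3 rel.py; python3 look.py w6; python3 - <<'E'
from h import *
im=cv2.imread('pics/w6.png'); cv2.imwrite('pics/w6c.png',cv2.resize(im[150:330,150:380],(690,540),interpolation=cv2.INTER_CUBIC))
E
```

```text
t -40.0 n 3.2  tcpz-axis -32.6 tip s~8.4 w 63.9 yaw 102.18 F [-0.1  0.8 -0.7] 7.8
tcp [0.5793 0.0312 0.0569] [-1.7996e+02 -1.0000e-02  1.0218e+02] cam [0.563 0.11  0.237] z [ 0.068 -0.306 -0.95 ] t 7.8
36356 axis pt [0.5685 0.0662 0.0899] yaw,lean [102.08  39.82] err 0.0005385947514265181
t ext [-0.08598809  0.0762222 ]
pin 1 1340 t 0.03184649133309722 ang from cam side 38.677467728722604 rmax 0.037703497769935826 world tip [0.5844 0.1111 0.1182] zmax 0.1184
pin -1 2371 t -0.030724770361343006 ang from cam side -38.42959514568656 rmax 0.0449952140207132 world tip [0.6105 0.044  0.1163] zmax 0.1256
```

View pics/w6c.png

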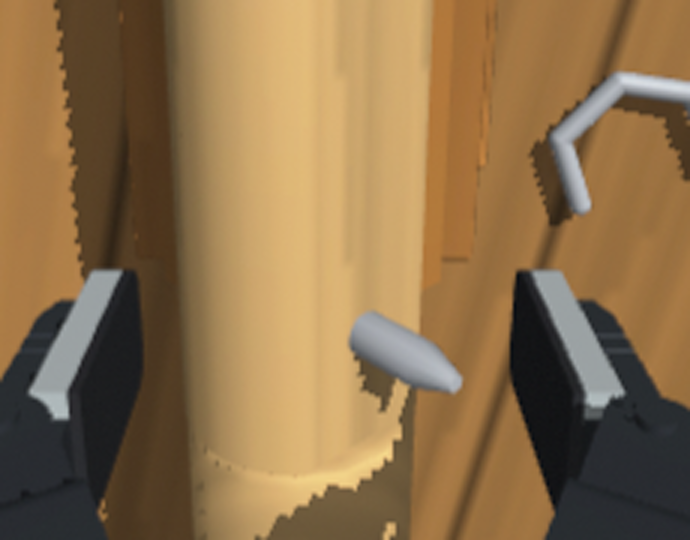

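Emit:
apply_moves(
  deltas=[
    [[0,-1.2,0],0,0.37],
    [[0,-1.5,0],0,0.42],
    [[0,-1.5,0],0,0.47],
    [[0,-0.5,-2.5],0,0.52],
    [[0,0,0],0,0.52],
  ],
)

```text
t: 8.48
tcp_pos: [0.5758, 0.0303, 0.0611]
eef_rot: [3.14, 0.0, 1.783]
ft_force: [2.2, 0.7, 7.3]
grip_width: 0.0415
grip_force: 15.3
```

```bash
sed -i "s/^g=(d>0)/m_=(im[...,0].astype(int)-im[...,2]>25)|(P[...,1]>.08)\ng=m_\&(d>0)/" look.py; python3 rel.py; python3 look.py w7
```

```text
t -40.1 n -0.4  tcpz-axis -28.4 tip s~12.6 w 41.5 yaw 102.16 F [2.2 0.7 7.3] 8.47
tcp [0.5758 0.0303 0.0611] [1.7989e+02 2.0000e-02 1.0216e+02] cam [0.559 0.109 0.241] z [ 0.07  -0.306 -0.949] t 8.475
30530 axis pt [0.5674 0.0696 0.0898] yaw,lean [101.41  37.64] err 0.0003935802496884619
t ext [-0.09275586  0.07393716]
pin 1 1276 t 0.029908427590172294 ang from cam side 32.16423376567364 rmax 0.03785094694796635 world tip [0.5812 0.1125 0.1206] zmax 0.1207
pin -1 805 t -0.022165531876351303 ang from cam side 117.86260754275064 rmax 0.04482478340325756 world tip [0.6087 0.0447 0.1172] zmax 0.1273
```

Emit:
apply_moves(
  deltas=[
    [[0,-1.5,0],0,0.52],
    [[0,-1,0],0,0.54],
    [[0,-1,0],0,0.56],
    [[0,0,0],0,0.56],
  ],
)

```text
t: 9.02
tcp_pos: [0.575, 0.0301, 0.0623]
eef_rot: [3.135, 0.0, 1.783]
ft_force: [6.1, 0.2, 11.3]
grip_width: 0.04
grip_force: 17.5
```

```bash
python3 rel.py; python3 look.py w8
```

```text
t -40.1 n -1.2  tcpz-axis -27.2 tip s~13.8 w 40.0 yaw 102.16 F [ 6.1  0.2 11.3] 9.03
tcp [0.575  0.0301 0.0623] [1.7961e+02 2.0000e-02 1.0216e+02] cam [0.558 0.109 0.242] z [ 0.075 -0.305 -0.949] t 9.025
30270 axis pt [0.5668 0.0702 0.0903] yaw,lean [101.3   35.32] err 0.00038351875633678076
t ext [-0.09420173  0.07335334]
pin 1 1239 t 0.029978639651168558 ang from cam side 30.815628233559273 rmax 0.03784490968198639 world tip [0.5807 0.112  0.1213] zmax 0.1225
pin -1 797 t -0.022534060008242433 ang from cam side 118.63339042986318 rmax 0.04426329747872233 world tip [0.598  0.0229 0.1291] zmax 0.1291
```

Emit:
apply_moves(
  deltas=[
    [[0,0,-1.5],0,0.56],
    [[0,-0.5,-1.5],0,0.57],
    [[0,-0.5,-1],0,0.58],
    [[0,0,0],0,0.58],
  ],
)

```text
t: 9.57
tcp_pos: [0.5731, 0.0297, 0.0661]
eef_rot: [3.136, 0.0, 1.783]
ft_force: [4.1, 0.3, 12.6]
grip_width: 0.0361
grip_force: 15.7
```

```bash
python3 rel.py; python3 look.py w9
```

```text
t -40.1 n -3.2  tcpz-axis -23.4 tip s~17.6 w 36.1 yaw 102.17 F [ 4.1  0.3 12.6] 9.57
tcp [0.5731 0.0297 0.0661] [1.7971e+02 3.0000e-02 1.0217e+02] cam [0.556 0.109 0.246] z [ 0.073 -0.306 -0.949] t 9.575
29398 axis pt [0.5655 0.0711 0.0917] yaw,lean [101.28  30.14] err 0.0004219970114885778
t ext [-0.0974343   0.07281317]
pin 1 1179 t 0.030307265168663455 ang from cam side 31.264290798604236 rmax 0.03776887063914495 world tip [0.5741 0.111  0.1258] zmax 0.1258
pin -1 778 t -0.023598073415351806 ang from cam side 120.09885545360123 rmax 0.04411608735817086 world tip [0.5938 0.0233 0.1318] zmax 0.1318
```

Emit:
apply_moves(
  deltas=[
    [[0,2.5,0],0,0.47],
    [[0,1,2],0,0.47],
    [[0,0,2],0,0.47],
    [[0,0,0],0,0.47],
  ],
)

```text
t: 10.12
tcp_pos: [0.5735, 0.0298, 0.0596]
eef_rot: [-3.141, -0.0, 1.783]
ft_force: [1.7, 0.0, -0.4]
grip_width: 0.0455
grip_force: 0.2
```

```bash
python3 rel.py; python3 look.py w10
```

```text
t -40.1 n -2.7  tcpz-axis -29.9 tip s~11.1 w 45.5 yaw 102.18 F [ 1.7  0.  -0.4] 10.12
tcp [0.5735 0.0298 0.0596] [-1.7994e+02 -1.0000e-02  1.0218e+02] cam [0.557 0.109 0.239] z [ 0.067 -0.306 -0.95 ] t 10.125
30994 axis pt [0.5685 0.0639 0.0898] yaw,lean [101.66  35.26] err 0.00042530308879191493
t ext [-0.08551329  0.07935098]
pin 1 1437 t 0.033874127207876796 ang from cam side 29.59607180389778 rmax 0.03813720344561984 world tip [0.5786 0.1113 0.1226] zmax 0.1226
pin -1 731 t -0.020607412329178527 ang from cam side 64.10744308437152 rmax 0.04487299033239176 world tip [0.6082 0.0449 0.1179] zmax 0.1287
```

Emit:
apply_moves(
  deltas=[
    [[0,0,-0.5],0,0.52],
    [[0,0,-1],0,0.55],
    [[0,0,-1],0,0.58],
    [[0,0,-1],0,0.6],
    [[0,0,-1],0,0.6],
  ],
)

```text
t: 10.8
tcp_pos: [0.5737, 0.0298, 0.0645]
eef_rot: [-3.141, 0.0, 1.783]
ft_force: [0.2, -0.4, 0.5]
grip_width: 0.0342
grip_force: 0.0
```

```bash
python3 rel.py; python3 look.py w11
```

```text
t -40.1 n -2.6  tcpz-axis -25.0 tip s~16.0 w 34.2 yaw 102.17 F [ 0.2 -0.4  0.5] 10.8
tcp [0.5737 0.0298 0.0645] [-179.97    0.    102.17] cam [0.558 0.109 0.244] z [ 0.068 -0.306 -0.95 ] t 10.8
29152 axis pt [0.5679 0.0682 0.0895] yaw,lean [101.93  23.52] err 0.00037561021298208874
t ext [-0.09471033  0.0761679 ]
pin 1 1349 t 0.03205307507305726 ang from cam side 18.822816452448183 rmax 0.038523553203932526 world tip [0.5734 0.1108 0.1253] zmax 0.1253
pin -1 797 t -0.02175193574084814 ang from cam side -56.01833877423021 rmax 0.044599654982262454 world tip [0.6027 0.044  0.1234] zmax 0.1311
```

Emit:
apply_moves(
  deltas=[
    [[0,-0.3,-0.5],0,0.625],
    [[0,-0.5,-0.5],0,0.65],
    [[0,-0.5,-0.7],0,0.67],
    [[0,-0.5,-0.7],0,0.69],
    [[0,0,0],0,0.69],
  ],
)

```text
t: 11.48
tcp_pos: [0.5724, 0.0296, 0.0673]
eef_rot: [3.141, 0.0, 1.783]
ft_force: [-1.9, -0.4, 6.8]
grip_width: 0.0263
grip_force: 7.4
```

```bash
python3 rel.py; python3 look.py w12
```

```text
t -40.1 n -3.9  tcpz-axis -22.2 tip s~18.8 w 26.3 yaw 102.17 F [-1.9 -0.4  6.8] 11.47
tcp [0.5724 0.0296 0.0673] [1.7997e+02 1.0000e-02 1.0217e+02] cam [0.556 0.109 0.247] z [ 0.069 -0.306 -0.949] t 11.475
27624 axis pt [0.568  0.0678 0.0896] yaw,lean [101.95  14.54] err 0.0004093847348303429
t ext [-0.09631611  0.07727261]
pin 1 1278 t 0.03132809434099894 ang from cam side 10.03023570147257 rmax 0.03832469667122687 world tip [0.5673 0.1084 0.1272] zmax 0.1272
pin -1 792 t -0.022212859375757357 ang from cam side -117.51364442121057 rmax 0.04488098166903245 world tip [0.5981 0.0427 0.1274] zmax 0.1305
```

Emit:
apply_moves(
  deltas=[
    [[0,0,-1.5],0,0.69],
    [[0,0,-1.5],0,0.69],
    [[0,0.7,-0.3],0,0.76],
    [[0,0.8,-0.2],0,0.82],
    [[0,0.8,0],0,0.87],
  ],
)

```text
t: 12.15
tcp_pos: [0.5726, 0.0295, 0.0705]
eef_rot: [-3.138, 0.001, 1.783]
ft_force: [-9.3, -1.7, 11.6]
grip_width: 0.0192
grip_force: 18.0
```

```bash
python3 rel.py; python3 look.py w13
```

```text
t -40.2 n -3.7  tcpz-axis -19.0 tip s~22.0 w 19.2 yaw 102.17 F [-9.3 -1.7 11.6] 12.15
tcp [0.5726 0.0295 0.0705] [-1.7979e+02  4.0000e-02  1.0217e+02] cam [0.557 0.109 0.25 ] z [ 0.065 -0.308 -0.949] t 12.15
25737 axis pt [0.5685 0.0657 0.0896] yaw,lean [102.07   8.44] err 0.0004267954307145966
t ext [-0.09434937  0.08017072]
pin 1 1271 t 0.03212931988921073 ang from cam side 5.397001074092046 rmax 0.0384817935445341 world tip [0.5657 0.1075 0.1276] zmax 0.1276
pin -1 784 t -0.022556122145791967 ang from cam side -26.226371872968496 rmax 0.0435561303912627 world tip [0.595  0.0414 0.1279] zmax 0.1313
```

Emit:
apply_moves(
  deltas=[
    [[0,0,-0.5],0,0.74],
    [[0,0,-2.5],0,0.74],
    [[0,0,-1.5],0,0.8],
    [[0,0,0],0,0.87],
    [[0,0,0],0,0.92],
  ],
)

```text
t: 12.82
tcp_pos: [0.5752, 0.0303, 0.0754]
eef_rot: [3.14, -0.0, 1.783]
ft_force: [1.7, 0.5, 3.1]
grip_width: 0.0072
grip_force: 10.2
```

```bash
python3 rel.py; python3 look.py w14
```

```text
t -40.0 n -1.0  tcpz-axis -14.1 tip s~26.9 w 7.2 yaw 102.17 F [1.7 0.5 3.1] 12.82
tcp [0.5752 0.0303 0.0754] [179.91  -0.   102.17] cam [0.559 0.109 0.255] z [ 0.069 -0.306 -0.95 ] t 12.825
22660 axis pt [0.5674 0.0688 0.0899] yaw,lean [101.47   3.47] err 0.0005475515104859854
t ext [-0.09602986  0.07862921]
pin 1 1157 t 0.029500564425430476 ang from cam side 4.075589951595524 rmax 0.03822519054385047 world tip [0.562  0.1068 0.128 ] zmax 0.128
pin -1 785 t -0.02408196333061957 ang from cam side 117.80949717861931 rmax 0.04392627970524615 world tip [0.5913 0.0407 0.13  ] zmax 0.13
```

Emit:
apply_moves(
  deltas=[
    [[0,0,0],0,0.86],
    [[0,0,3],0,0.86],
    [[0,0,0],0,1.0],
    [[0,0,0],0,1.0],
    [[0,0,0],0,1.0],
  ],
  force=40,
)

```text
t: 13.5
tcp_pos: [0.574, 0.03, 0.0717]
eef_rot: [-3.141, -0.0, 1.783]
ft_force: [0.5, -0.3, -1.8]
grip_width: 0.0055
grip_force: 39.0
```

```bash
python3 rel.py; python3 look.py w15
```

```text
t -40.0 n -2.2  tcpz-axis -17.8 tip s~23.2 w 5.5 yaw 102.18 F [ 0.5 -0.3 -1.8] 13.5
tcp [0.574  0.03   0.0717] [-1.7995e+02 -1.0000e-02  1.0218e+02] cam [0.558 0.109 0.251] z [ 0.067 -0.306 -0.95 ] t 13.5
23095 axis pt [0.5677 0.0671 0.0898] yaw,lean [101.41   0.51] err 0.000542738835964951
t ext [-0.09413418  0.0794186 ]
pin 1 1209 t 0.030804403506247264 ang from cam side 1.0737087277179904 rmax 0.0383717348710782 world tip [0.5587 0.1073 0.1282] zmax 0.1282
pin -1 765 t -0.022731573274605208 ang from cam side 117.35651941269387 rmax 0.04486367437192456 world tip [0.5896 0.0404 0.1317] zmax 0.1317
```

Emit:
apply_moves(
  deltas=[
    [[0,0,0],0,0.8],
    [[0,0,-5],0,0.6],
    [[0,0,-40],0,0.5],
    [[0,0,-55],0,0.5],
    [[0,0,-55],0,0.5],
  ],
  force=30,
)

```text
t: 14.18
tcp_pos: [0.5741, 0.0301, 0.2291]
eef_rot: [-3.142, -0.0, 1.784]
ft_force: [1.4, -0.6, 0.6]
grip_width: 0.0423
grip_force: 0.0
```

Emit:
apply_moves(
  deltas=[
    [[0,0,0],0,0.5],
    [[0,0,0],0,0.5],
  ],
)

```text
t: 14.42
tcp_pos: [0.5742, 0.0298, 0.2269]
eef_rot: [-3.142, 0.0, 1.783]
ft_force: [0.1, -0.7, -0.0]
grip_width: 0.0424
grip_force: 0.0
```

```bash
python3 rel.py; python3 look.py w16; python3 - <<'E'
from h import *
# plate from wrist/top
z=np.load('top0.npz'); 
s=np.load('w16.npz')
for nm,(P,d) in {'top':(z['P'],z['d']),'scene':(np.load('scene0.npz')['P'],np.load('scene0.npz')['d']),'wrist':(s['P'],s['d'])}.items():
    m=(d>0)&(np.hypot(P[...,0]-.516,P[...,1]+.265)<.075)&(P[...,2]>.022)&(P[...,2]<.075)
    q=P[m]; print(nm,len(q))
    if len(q)>10: print(q.mean(0).round(4),cv2.minAreaRect((q[:,:2]*1000).astype(np.float32)),np.percentile(q[:,2],99))
E
```

```text
t -40.2 n -2.1  tcpz-axis 137.4 tip s~178.4 w 42.4 yaw 102.16 F [ 0.1 -0.7 -0. ] 14.43
tcp [0.5742 0.0298 0.2269] [-1.8000e+02  3.0000e-02  1.0216e+02] cam [0.558 0.109 0.407] z [ 0.068 -0.307 -0.949] t 14.425
9157 axis pt [0.5687 0.0661 0.0894] yaw,lean [101.94   3.33] err 0.0004707381100178473
t ext [-0.09527057  0.10052093]
pin 1 413 t 0.028013626304562656 ang from cam side 3.405933138051696 rmax 0.03838161305612995 world tip [0.561  0.1087 0.1278] zmax 0.1278
pin -1 289 t -0.020700819715086503 ang from cam side 115.86913071671 rmax 0.03314519509813127 world tip [0.5998 0.0556 0.0721] zmax 0.1215
top 63
[ 0.5169 -0.265   0.0442] ((517.0571899414062, -264.3080139160156), (64.22113037109375, 11.867668151855469), 62.26170349121094) 0.06434944870369458
scene 66
[ 0.5189 -0.2646  0.0435] ((518.3202514648438, -264.3331604003906), (66.4697265625, 13.298364639282227), 72.91000366210938) 0.06095195749229375
wrist 0
```

Emit:
apply_moves(
  deltas=[
    [[0,1.1,50],0,0.75],
    [[0,0,50],0,0.75],
    [[0,0,40],0,0.75],
    [[0,0,13],0,0.75],
    [[0,0,0],0,0.75],
  ],
  force=40,
)

```text
t: 15.1
tcp_pos: [0.5749, 0.0303, 0.0733]
eef_rot: [-3.14, -0.0, 1.784]
ft_force: [-0.4, -0.4, -0.1]
grip_width: 0.0216
grip_force: 0.0
```

Emit:
apply_moves(
  deltas=[
    [[0,0,1.5],0,0.86],
    [[0,0,0],0,1.0],
    [[0,0,0],0,1.0],
    [[0,0,0],0,1.0],
  ],
)

```text
t: 15.6
tcp_pos: [0.5762, 0.0304, 0.0734]
eef_rot: [3.14, 0.0, 1.783]
ft_force: [-1.1, -0.6, 7.0]
grip_width: 0.0055
grip_force: 39.6
```

```bash
python3 rel.py; python3 look.py w17
```

```text
t -40.1 n -0.0  tcpz-axis -16.1 tip s~24.9 w 5.5 yaw 102.17 F [-1.1 -0.6  7. ] 15.6
tcp [0.5762 0.0304 0.0734] [1.7991e+02 2.0000e-02 1.0217e+02] cam [0.56  0.109 0.253] z [ 0.07  -0.306 -0.949] t 15.6
22701 axis pt [0.5686 0.0647 0.0896] yaw,lean [102.07   2.92] err 0.0004188676452107423
t ext [-0.09175754  0.08227254]
pin 1 1251 t 0.031937292759970475 ang from cam side 3.3026650372241297 rmax 0.038702200105347 world tip [0.5607 0.1077 0.1282] zmax 0.1282
pin -1 732 t -0.022150168310807232 ang from cam side 27.640972759174154 rmax 0.04355154529103698 world tip [0.5917 0.0404 0.1294] zmax 0.1294
```

Emit:
apply_moves(
  deltas=[
    [[0,0,0],0,0.85],
    [[0,0,0.5],0,0.85],
    [[0,0,0],0,1.0],
    [[0,0,0],0,1.0],
    [[0,0,0],0,1.0],
  ],
  force=110,
)

```text
t: 16.27
tcp_pos: [0.5754, 0.0301, 0.072]
eef_rot: [-3.141, 0.0, 1.783]
ft_force: [-0.3, -0.3, 2.1]
grip_width: 0.0025
grip_force: 108.5
```

```bash
python3 rel.py; python3 look.py w18
```

```text
t -40.2 n -0.8  tcpz-axis -17.5 tip s~23.5 w 2.5 yaw 102.16 F [-0.3 -0.3  2.1] 16.27
tcp [0.5754 0.0301 0.072 ] [-1.7999e+02  1.0000e-02  1.0216e+02] cam [0.559 0.109 0.252] z [ 0.068 -0.306 -0.949] t 16.275
22669 axis pt [0.5682 0.0667 0.0896] yaw,lean [102.01   1.13] err 0.0004023314467999587
t ext [-0.09266334  0.07971382]
pin 1 1233 t 0.03078199053852193 ang from cam side 1.407576389319102 rmax 0.03880891947207018 world tip [0.5604 0.1079 0.1284] zmax 0.1284
pin -1 768 t -0.022667622061342776 ang from cam side 24.449616764861982 rmax 0.044258199435935584 world tip [0.5891 0.0407 0.1312] zmax 0.1312
```

Emit:
apply_moves(
  deltas=[
    [[0,0,0],0,0.8],
    [[0,0,-5],0,0.5],
    [[0,0,-40],0,0.3],
    [[0,0,-45],0,0.3],
    [[0,0,-40],0,0.3],
  ],
  force=40,
)

```text
t: 16.95
tcp_pos: [0.5756, 0.0306, 0.204]
eef_rot: [3.141, -0.0, 1.784]
ft_force: [0.6, 0.3, -0.2]
grip_width: 0.0598
grip_force: 0.0
```

```bash
python3 rel.py; python3 look.py w19; python3 go.py .517 -.29 .2 68 6
```

```text
t -39.8 n -0.5  tcpz-axis 114.5 tip s~155.5 w 59.8 yaw 102.19 F [ 0.6  0.3 -0.2] 16.95
tcp [0.5756 0.0306 0.204 ] [ 1.7995e+02 -1.0000e-02  1.0219e+02] cam [0.559 0.109 0.384] z [ 0.069 -0.306 -0.95 ] t 16.95
10577 axis pt [0.569  0.0643 0.0895] yaw,lean [101.99   1.37] err 0.0004544982843144238
t ext [-0.0933566   0.10227293]
pin 1 480 t 0.029314003943523445 ang from cam side 0.49130008583837803 rmax 0.0386730180476053 world tip [0.5594 0.1073 0.1281] zmax 0.1281
pin -1 320 t -0.019462893797492407 ang from cam side 116.11414024632927 rmax 0.03315373961535434 world tip [0.5456 0.0399 0.0716] zmax 0.1201
t 17.0 [[[-50.2, -21.3, 1.6], 5.7], [[-52.1, -16.2, 1.6], 5.7], [[-53.4, -10.9, 1.6], 5.7], [[-54.2, -5.6, 1.6], 5.7], [[-54.5, -0.2, 1.6], 5.7], [[-54.3, 5.3, 1.6], 5.7]]
```

Emit:
apply_moves(
  deltas=[
    [[-50,-21.5,1.5],5.7,0.3],
    [[-52,-16,1.5],5.7,0.3],
    [[-53.5,-11,1.5],5.7,0.3],
    [[-54,-5.5,1.5],5.7,0.3],
    [[-54.5,0,1.5],5.7,0.3],
  ],
)

```text
t: 17.62
tcp_pos: [0.5242, -0.2387, 0.1948]
eef_rot: [3.141, -0.0, 1.283]
ft_force: [0.3, 0.1, 1.5]
grip_width: 0.0598
grip_force: 0.0
```

Emit:
apply_moves(
  deltas=[
    [[-54,5.5,1.5],5.7,0.3],
    [[0,0,0],0,0.3],
    [[0,0,0],0,0.3],
  ],
)

```text
t: 18.0
tcp_pos: [0.5148, -0.29, 0.193]
eef_rot: [3.142, -0.001, 1.187]
ft_force: [-0.2, 0.5, -0.9]
grip_width: 0.0599
grip_force: 0.0
```

```bash
cat > plate.py <<'E'
from h import *
import sys
s=bot.state(); im,d,p=snap('wrist',sys.argv[1]+'.png'); P=cloud(d,p); tc=np.array(s['tcp_pos']); print(tc.round(4),np.degrees(s['eef_rot'][2]).round(2),round(s['t'],2))
r=bot.outline_of('plate_grip','wrist')
for k in r: print(k['p'],k['point'],k['pixels'].sum())
m=r[0]['pixels']&(d>0) if r else np.zeros_like(d,bool)
q=P[m]
lo=q[(q[:,2]<.014)]; hi=q[(q[:,2]>.02)]
for n_,x in(('lo',lo),('hi',hi),('stem',hi[(hi[:,2]>.03)&(hi[:,2]<.07)])): print(n_,len(x),x.mean(0).round(4),x[:,2].max().round(4),cv2.minAreaRect((x[:,:2]*1000).astype(np.float32)))
E
python3 plate.py p1
```

```text
[ 0.5148 -0.29    0.193 ] 68.0 18.0
0.71 [249.2, 136.1] 2680
lo 2205 [ 0.5219 -0.2612  0.0054] 0.0133 ((520.2987060546875, -265.3758850097656), (118.61571502685547, 36.91579055786133), 64.3168716430664)
hi 459 [ 0.5197 -0.2656  0.0476] 0.0596 ((519.7836303710938, -265.2796325683594), (67.45769500732422, 9.96392822265625), 64.701416015625)
stem 456 [ 0.5197 -0.2657  0.0477] 0.0596 ((519.7836303710938, -265.2796325683594), (67.45769500732422, 9.96392822265625), 64.701416015625)
```

View pics/p1.png

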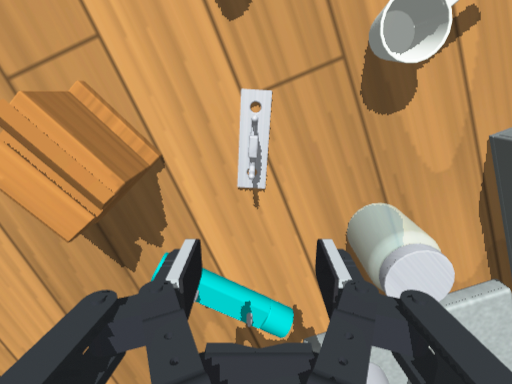

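The plate stands alone at about pixel (253,145), with its stem in the middle. The turquoise bar at (240,300) is clear of it. Going down onto the stem.

```bash
python3 go.py .519 -.2648 .03 64.5 4
```

```text
t 18.1 [[[5.9, -1.4, 40.8], 0.9], [[5.9, -1.5, 40.8], 0.9], [[5.9, -1.6, 40.8], 0.9], [[5.9, -1.7, 40.8], 0.9]]
```

Emit:
apply_moves(
  deltas=[
    [[6,-1.5,41],0.9,0.4],
    [[6,-1.5,41],0.9,0.4],
    [[6,-1.5,41],0.9,0.4],
    [[6,-1.5,41],0.9,0.4],
    [[0,0,0],0,0.4],
  ],
)

```text
t: 18.73
tcp_pos: [0.5171, -0.2633, 0.0268]
eef_rot: [-3.136, -0.001, 1.127]
ft_force: [0.1, 0.6, 0.9]
grip_width: 0.0511
grip_force: 0.0
```

```bash
python3 go.py .519 -.2648 -.022 64.5 4; python3 plate.py p2
```

```text
t 18.73 [[[-0.1, 0.6, 12.2], 0.0], [[-0.1, 0.6, 12.2], 0.0], [[-0.1, 0.6, 12.2], 0.0], [[-0.1, 0.6, 12.2], 0.0]]
[ 0.5171 -0.2633  0.0268] 64.58 18.73
0.98 [261.9, 205.1] 7820
lo 6245 [ 0.5231 -0.2576  0.0054] 0.0139 ((514.9632568359375, -274.52386474609375), (139.4164276123047, 37.9331169128418), 64.72235107421875)
hi 1538 [ 0.5192 -0.2661  0.048 ] 0.0602 ((519.4970703125, -265.8653259277344), (68.39022827148438, 9.928994178771973), 65.69338989257812)
stem 1520 [ 0.5191 -0.2662  0.0483] 0.0602 ((519.4951782226562, -265.875), (68.40571594238281, 9.773507118225098), 65.25263977050781)
```

Emit:
apply_moves(
  deltas=[
    [[-0.5,1,14],-0.5,0.4],
    [[0,0,14],0,0.4],
    [[0,0,12],0,0.4],
    [[0,0,8],0,0.4],
    [[0,0,0],0,0.4],
  ],
)

```text
t: 19.45
tcp_pos: [0.5188, -0.2668, -0.0198]
eef_rot: [-3.14, 0.0, 1.132]
ft_force: [0.9, -0.9, -0.3]
grip_width: 0.0512
grip_force: 0.0
```

```bash
python3 go.py .5185 -.2652 -.022 65 1; python3 plate.py p3; python3 -c "
from plant import bot;s=bot.state();print(s['ft_force'])"
```

```text
t 19.45 [[[1.3, -1.0, 2.2], -0.1]]
[ 0.5188 -0.2668 -0.0198] 64.88 19.45
0.67 [254.9, 226.6] 12043
lo 9471 [ 0.5242 -0.2555  0.0055] 0.0128 ((517.9971313476562, -268.24273681640625), (125.5557632446289, 37.16779708862305), 65.0507583618164)
hi 2525 [ 0.5203 -0.2637  0.0476] 0.0909 ((519.941650390625, -264.3243408203125), (65.29954528808594, 10.003205299377441), 64.59481048583984)
stem 2481 [ 0.5202 -0.2638  0.048 ] 0.0604 ((519.941650390625, -264.3243408203125), (65.29954528808594, 10.003205299377441), 64.59481048583984)
[ 0.19647271 -0.09296801  0.26826821]
```

Emit:
apply_moves(
  deltas=[
    [[1,-0.7,1],0,0.4],
    [[0,0,0],0,0.95],
    [[0,0,0],0,0.95],
    [[0,0,0],0,0.95],
    [[0,0,0],0,0.95],
  ],
  force=60,
)

```text
t: 20.18
tcp_pos: [0.5191, -0.2658, -0.0198]
eef_rot: [3.142, 0.0, 1.132]
ft_force: [-0.9, 1.0, 2.1]
grip_width: 0.0087
grip_force: 60.1
```

Emit:
apply_moves(
  deltas=[
    [[0,0,-10],0,0.95],
    [[0,0,-40],0,0.95],
    [[0,0,-55],0,0.95],
    [[0,0,-55],0,0.95],
    [[0,0,-30],0,0.95],
  ],
)

```text
t: 20.8
tcp_pos: [0.5203, -0.266, 0.1738]
eef_rot: [3.137, -0.0, 1.132]
ft_force: [-0.1, -0.2, -1.9]
grip_width: 0.0091
grip_force: 59.7
```

```bash
python3 plate.py p4; python3 go.py .5681 .0687 .17 102 6;python3 -c "
from plant import bot;s=bot.state();print(s['ft_force'],s['grip_width'])"
```

```text
[ 0.5203 -0.266   0.1738] 64.88 20.8
0.67 [256.6, 199.6] 8653
lo 35 [ 5.384e-01 -2.437e-01 -4.000e-04] 0.002 ((518.9415283203125, -262.5814514160156), (65.18478393554688, 73.75659942626953), 65.08492279052734)
hi 8565 [ 0.531  -0.2451  0.2107] 0.2536 ((485.54083251953125, -342.1263122558594), (287.2052307128906, 36.18571853637695), 64.8907241821289)
stem 4 [ 0.4304 -0.4629  0.035 ] 0.0387 ((429.57415771484375, -464.5672912597656), (18.071331024169922, 19.864442825317383), 64.5877685546875)
t 20.9 [[[53.9, -16.7, 0.7], -6.2], [[55.4, -10.8, 0.7], -6.2], [[56.2, -4.7, 0.7], -6.2], [[56.4, 1.4, 0.7], -6.2], [[55.9, 7.4, 0.7], -6.2], [[54.8, 13.4, 0.7], -6.2]]
[-0.07806775 -0.91210685 -1.1734078 ] 0.008962213394709161
```

Emit:
apply_moves(
  deltas=[
    [[54,-16.5,0],-6.2,0.95],
    [[55.5,-11,0],-6.2,0.95],
    [[56,-4.5,0],-6.2,0.95],
    [[56.5,1.5,0],-6.2,0.95],
    [[56,7.5,0],-6.2,0.95],
  ],
)

```text
t: 21.52
tcp_pos: [0.5578, 0.0153, 0.1692]
eef_rot: [-3.14, 0.0, 1.677]
ft_force: [0.7, 0.3, -0.7]
grip_width: 0.0092
grip_force: 59.6
```

Emit:
apply_moves(
  deltas=[
    [[55,13.5,5],-6.2,0.95],
    [[0,0,15],0,0.95],
    [[0,0,15],0,0.95],
    [[0,0,0],0,0.95],
    [[0,0,0],0,0.95],
  ],
)

```text
t: 22.15
tcp_pos: [0.5663, 0.0685, 0.135]
eef_rot: [-3.141, 0.0, 1.779]
ft_force: [0.4, -1.0, -1.7]
grip_width: 0.0093
grip_force: 59.6
```

```bash
cat > held.py <<'E'
from h import *
import sys
s=bot.state(); im,d,p=snap('wrist',sys.argv[1]+'.png'); P=cloud(d,p); tc=np.array(s['tcp_pos']); yw=s['eef_rot'][2]
print(tc.round(4),np.degrees(yw).round(2),np.round(s['ft_force'],1),s['grip_width'],round(s['t'],2))
M=np.array([.5681,.0687,.0895]); y0=np.radians(101.95); a=np.array([np.cos(y0),np.sin(y0),0]); n=np.array([np.sin(y0),-np.cos(y0),0])
v=P-M; t,nn,z=v@a,v@n,P[...,2]
print('tcp t,n',((tc-M)@a*1e3).round(1),((tc-M)@n*1e3).round(1))
und=tc[2]+.0198
grey=im.astype(int).max(2)-im.astype(int).min(2)<28
m=(d>0)&grey&(abs(t)<.085)&(abs(nn)<.035)&(abs(z-und-.006)<.005)&(im.astype(int).sum(2)>250)
q=np.stack([t[m],nn[m]],-1)*1e3; print('plate top pts',len(q),'z',np.median(z[m]).round(4),'n range',np.percentile(q[:,1],[1,99]).round(1),'t range',np.percentile(q[:,0],[.5,99.5]).round(1))
k=q[q[:,0]>20]; 
if len(k)>20: print('front part n range',np.percentile(k[:,1],[1,99]).round(1),'rect',cv2.minAreaRect(k.astype(np.float32)))
m=(d>0)&grey&(abs(abs(t)-.04)<.012)&(abs(nn)<.015)&(z>.115)&(z<.130)
q=np.stack([t[m],nn[m],z[m]],-1)*1e3
for sg in (1,-1):
    w=q[q[:,0]*sg>0]
    if len(w): print('pin',sg,len(w),np.percentile(w,[5,95],axis=0).round(1).tolist())
E
python3 held.py p5
```

```text
[0.5663 0.0685 0.135 ] 101.95 [ 0.4 -1.  -1.7] 0.009304850417054386 22.15
tcp t,n 0.2 -1.8
plate top pts 6173 z 0.1605 n range [-18.4  16.8] t range [-59.2  59.2]
front part n range [-18.3  16.8] rect ((39.697540283203125, -0.7557640075683594), (35.90534591674805, 39.40360641479492), 89.8976821899414)
pin 1 12 [[35.2, -1.1, 119.3], [38.2, 2.1, 127.1]]
```

Emit:
apply_moves(
  deltas=[
    [[0,1.2,8],0,0.95],
    [[0,0,8],0,0.95],
    [[0,0,4],0,0.95],
    [[0,0,0],0,0.95],
  ],
)

```text
t: 22.7
tcp_pos: [0.5671, 0.07, 0.1145]
eef_rot: [-3.141, -0.0, 1.782]
ft_force: [1.0, 0.8, -0.2]
grip_width: 0.0089
grip_force: 59.6
```

```bash
python3 held.py p6; python3 - <<'E'
import cv2
im=cv2.imread('pics/p6.png'); cv2.imwrite('pics/p6c.png',cv2.resize(im[60:320,140:380],(554,600),interpolation=cv2.INTER_CUBIC))
E
```

```text
[0.5671 0.07   0.1145] 102.08 [ 1.   0.8 -0.2] 0.008919127059337046 22.7
tcp t,n 1.5 -0.7
plate top pts 6186 z 0.14 n range [-17.4  17.8] t range [-58.   60.6]
front part n range [-17.4  17.8] rect ((40.41233825683594, 0.2075519561767578), (35.939476013183594, 40.770233154296875), 89.9537353515625)
pin 1 131 [[36.8, -2.8, 119.7], [42.2, 3.1, 127.3]]
```

View pics/p6c.png

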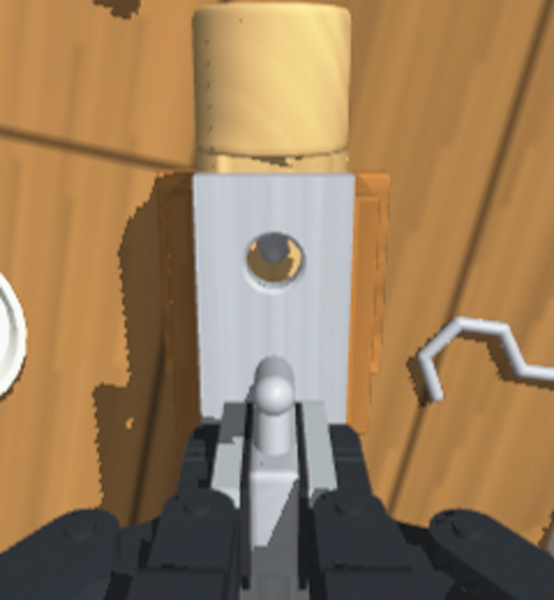

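The hole at crop (275,262) shows the pin tip inside it, centred across the rail and within about 1 mm along it. Lowering.

Emit:
apply_moves(
  deltas=[
    [[-1,0,4],0,0.95],
    [[0,0,6],0,0.95],
    [[0,0,6],0,0.95],
    [[0,0,5],0,0.95],
    [[0,0,2],0,0.95],
  ],
)

```text
t: 23.38
tcp_pos: [0.5674, 0.069, 0.0915]
eef_rot: [-3.141, -0.0, 1.782]
ft_force: [-0.6, -0.2, -1.3]
grip_width: 0.0091
grip_force: 59.6
```

```bash
python3 held.py p7
```

```text
[0.5674 0.069  0.0915] 102.08 [-0.6 -0.2 -1.3] 0.009068391095473423 23.38
tcp t,n 0.5 -0.6
plate top pts 6299 z 0.117 n range [-17.3  17.9] t range [-59.   59.6]
front part n range [-17.3  17.9] rect ((39.884483337402344, 0.3130683898925781), (35.98147964477539, 39.704349517822266), 89.90777587890625)
pin 1 2221 [[29.2, -13.6, 116.0], [51.0, 13.7, 122.1]]
pin -1 37 [[-51.8, -5.3, 116.3], [-48.0, 6.9, 117.8]]
```

Emit:
apply_moves(
  deltas=[
    [[0,0,1.5],0,0.95],
    [[0,0,1.5],0,0.95],
    [[0,0,1],0,0.95],
    [[0,0,1],0,0.95],
    [[0,0,0],0,0.95],
  ],
)

```text
t: 24.05
tcp_pos: [0.5677, 0.0691, 0.0874]
eef_rot: [3.141, 0.0, 1.782]
ft_force: [-0.9, -1.2, 4.6]
grip_width: 0.0091
grip_force: 60.2
```

```bash
python3 held.py p8
```

```text
[0.5677 0.0691 0.0874] 102.07 [-0.9 -1.2  4.6] 0.009130550131918968 24.05
tcp t,n 0.5 -0.3
plate top pts 6256 z 0.1128 n range [-17.   18.3] t range [-60.1  59.5]
front part n range [-17.   18.2] rect ((39.879600524902344, 0.5945625305175781), (36.0731315612793, 39.73503875732422), 89.91658020019531)
pin 1 209 [[37.6, -3.0, 116.1], [42.6, 3.4, 126.8]]
```

Emit:
apply_moves(
  deltas=[
    [[0,0,1],0,0.95],
    [[0,0,-0.5],0,0.85],
    [[0,0,0],0,0.6],
    [[0,0,0],0,0.5],
  ],
)

```text
t: 24.6
tcp_pos: [0.5676, 0.0691, 0.0863]
eef_rot: [-3.141, -0.0, 1.782]
ft_force: [1.3, -0.4, -0.5]
grip_width: 0.0425
grip_force: 0.0
```

Emit:
apply_moves(
  deltas=[
    [[0,0,-10],0,0.45],
    [[0,0,-30],0,0.45],
    [[0,0,-50],0,0.45],
    [[0,0,-50],0,0.45],
    [[0,0,0],0,0.45],
  ],
)

```text
t: 25.22
tcp_pos: [0.57, 0.0703, 0.2314]
eef_rot: [3.134, 0.0, 1.782]
ft_force: [-0.1, 0.0, -0.1]
grip_width: 0.0469
grip_force: 0.0
```

Emit:
apply_moves(
  deltas=[
    [[-55,0,-10],0,0.45],
    [[-20,0,0],0,0.45],
    [[0,0,0],0,0.45],
    [[0,0,0],0,0.45],
  ],
)

```text
t: 25.72
tcp_pos: [0.5828, -0.0028, 0.2362]
eef_rot: [-3.141, -0.001, 1.783]
ft_force: [0.2, -0.8, -1.8]
grip_width: 0.047
grip_force: 0.0
```

```bash
python3 - <<'E'
from h import *
im,d,p=snap('wrist','f1.png'); P=cloud(d,p)
M=np.array([.5681,.0687,.0895]); y0=np.radians(101.95); a=np.array([np.cos(y0),np.sin(y0),0]); n=np.array([np.sin(y0),-np.cos(y0),0])
v=P-M; t,nn,z=v@a,v@n,P[...,2]
m=(d>0)&(abs(t)<.058)&(abs(nn)<.016)&(z>.109)&(z<.117)
A=np.stack([t[m],nn[m],np.ones(m.sum())],-1); c,*_=np.linalg.lstsq(A,z[m],rcond=None); print(m.sum(),'top z',c[2],'tilt deg t,n',np.degrees(c[:2]))
print('pins z>.118', [( (m2.sum()), t[m2].mean(),nn[m2].mean(),z[m2].max()) for sg in (1,-1) for m2 in [(d>0)&(abs(t-sg*.04)<.007)&(abs(nn)<.008)&(z>.119)&(z<.135)]])
cv2.imwrite('pics/f1c.png',cv2.resize(im[40:300,130:390],(600,600),interpolation=cv2.INTER_CUBIC)[:,:,::-1]); print(bot.state()['tcp_pos'])
E
```

```text
3155 top z 0.11264091491177111 tilt deg t,n [ 0.0735561  -1.10401415]
pins z>.118 [(np.int64(45), np.float64(0.039745175730152016), np.float64(0.0002355396813813805), np.float64(0.12815189230731736)), (np.int64(24), np.float64(-0.04149185257844052), np.float64(-0.0001557271593946135), np.float64(0.12738359961046006))]
[ 0.5827974  -0.00245367  0.23629324]
```

```bash
python3 -c "
from plant import bot;print(bot.sign_off())"
```

```text
the job is handed in; nothing more can be done
None
```

The rail's pins now point up to within about 1°, and the hook plate sits flat on the planed face with both pins through its holes. The gripper is clear, and I handed the job in at about 26 s; no verdict was shown.

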